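# Ink the stamp, index the ornament under it and hold the dial at the third notch

### The job

Slide the carrier by its upright handle until the square ink pad is centred under the stamp, push the spring-return dial's paddle down past its first two notches to the third to ink the stamp (not on to the end stop), and let the dial spring all the way back. Then slide the carrier until the round wooden ornament on it is centred under the stamp, push the paddle down to the third notch again and finish while still holding it there against the spring. Do not disturb the jar, the bowl, the spare disc or the spoon.

Things in the scene. Friction and masses are not known exactly. Their poses are not given: they have to be found in the camera images.
- press: Grey hand stamping press fixed to the table, place and yaw vary (0.2 rad). Origin on the table under the stamp's axis, z up, -x side to the robot. In mm: base plate x -125..165, y -235..135, 15 thick; column x 120..160, y -35..35, up to 170; from it an overarm 32 wide, z 105..135, runs to the ram guide (diameter 36, z 103..137) around the stamp's axis. Dial at its -y side.
- stamp (a point): Centre of the lower face of the round rubber stamp (diameter 30 mm) at the foot of the steel ram, whose 16 mm thick top shows above the overarm up to 172 mm. At rest 84 mm above the table; goes 6 mm down per notch of the dial, to 66 mm (on the pad or ornament) at the third. Only moves vertically.
- pad (a point): Centre of the top of the square ink pad (56 x 56 mm, black case with grey fabric), 66 mm above the table, fixed on the carrier. In the carrier's axes (parallel to the press's) it lies 165 mm in +x and 45 mm in -y from the handle.
- ornament (a point): Centre of the top of the round wooden ornament (diameter 50 mm, 9 mm thick, small hanging hole near its edge), 66 mm above the table, fixed on the carrier, 130 mm in +x and 45 mm in +y from the handle.
- handle (a point): Centre of the top of the upright black handle post (diameter 20 mm, z 57 to 107 mm) on the robot-side tongue (30 mm wide, top z 57) of the aluminium carrier. The carrier plate (110 x 170 mm, top z 57) slides on crossed rails along the press's x and y without turning and stays where left; moving it takes about 2 N plus 8 N per m/s on each axis.
- carrier (a joint): Position of the carrier along the press's x, m, stops at -0.045 and 0.045. Pad under the stamp at -0.015, ornament at 0.020.
- cross_slide (a joint): Position of the carrier along the press's y, m, stops at -0.060 and 0.060. Pad under the stamp at 0.045, ornament at -0.045.
- dial (a joint): Angle of the dial, rad: 0 at rest (paddle arm pointing to the press's -x and 0.4 rad upward), growing as the paddle is pushed down. Notches (click feel) at 0.2, 0.4, 0.6; end stop 0.76. Springs back to 0 from anywhere when let go. Push needed at the paddle: about 8 to 10 N at a notch, 4 to 6 N about 0.05 rad before it, 13 to 15 N about 0.05 rad past it.
- dial_axis (a point): Centre of the dial disc (black, diameter 64 mm, 18 mm thick) on its horizontal axis, parallel to the press's y, 120 mm above the table, at x 40, y -180 mm in the press's axes. A 12 mm thick upright bracket (y -214..-202, x 15..65, up to z 155 mm) stands outside it, with small brass studs at the notch angles.
- paddle (a point): Centre of the upper face of the flat black paddle (42 mm along the arm, 32 mm wide, 8 mm thick) at the end of the dial's arm, 115 mm from the dial axis, and 4 mm off the arm's centre line. At angle q its height is 120 + 115 sin(0.4 - q) + 4 cos(0.4 - q) mm: about 168 mm at rest, 101 mm at the third notch. It is pushed from above with closed fingers and slides a little along them.
- jar: Glass jar with steel lid, diameter 70, height 100 mm, standing loose to the press's left (+y); origin under its centre. Leave alone.
- bowl: White ceramic bowl, diameter 120, height 50 mm, loose; origin under its centre. Leave alone.
- spare_disc: Spare loose wooden disc, diameter 50, 9 mm thick, flat on the table before the dial; origin under its centre. Leave alone.
- spoon: Wooden spoon lying loose at the right. Leave alone.

How it is judged (in metres and radians):
On the way, in this order (a step that is already met when the one before it is completed fails the run):
1. the ink pad is centred under the stamp (within 8 mm) and the dial is at its third notch (0.52 to 0.69) (horizontal distance between stamp and pad below 0.008 m and value of joint dial between 0.52 and 0.69 rad), for 0.2 s.
2. the dial has sprung back to rest (below 0.05) (value of joint dial below 0.05 rad), for 0.1 s.
3. the ornament is centred under the stamp (within 5 mm) with the dial at rest (horizontal distance between stamp and ornament below 0.005 m and value of joint dial below 0.05 rad), for 0.2 s.
At the end, for the whole second after the job is handed in: Ornament within 5 mm of the stamp's axis, the dial steady at its third notch (0.52 to 0.69 rad), pushed there by the robot with more than 3 N, through the last second (horizontal distance between stamp and ornament below 0.005 m and value of joint dial between 0.52 and 0.69 rad and velocity of joint dial between -0.1 and 0.1 rad/s and contact force between any of the fingers, the arm and dial above 3 N); the arm keeps its last pose, push and grip.
It fails at once if a bystander (jar, bowl, spare disc, spoon) was moved more than 30 mm (distance of any of jar, bowl, spare_disc, spoon from where it was at the start of the episode above 0.03 m).
It also fails if it takes over 72 s, if anything falls off the work surface, if the arm or the gripper's body presses on something with over 40 N, if the wrist force passes 120 N, or if a joint passes its speed limit or range.

### The arm

A 6-joint arm with a two-finger parallel gripper is mounted at the origin on the work surface. World frame = base frame: x ahead of the robot, y to its left, z up, the work surface at z = 0. Lengths are in mm, angles in rad, forces in N, time in s.
With the tool pointing down it reaches from about 350 to 775 mm from the base axis. Payload 7.3 kg.
Tool frame: the origin (TCP) lies at the very end of the fingers, on their centre line; the grasp point (between the pads) lies 19 mm behind it; z points along the fingers, y is the line along which they close (so a half turn about z gives the same grasp; the last joint's range is limited). The gripper opens to 92 mm and grips with 3 to 60 N. Pads are 19 mm wide; open, the fingers measure 130 mm over their backs; the gripper's body (75 mm by 190 mm) begins 47 mm behind the grasp point.
Start: joints at [1.077, 0.342, 1.524, -0, 1.275, -0.146], TCP at [178.922, 493.591, 226.741] pointing down, gripper open.
Joint ranges: [-2.53, 2.53], [-0.77, 2.02], [0.04, 2.7], [-1, 4.14], [0.28, 2.66], [-3.11, 3.11]. Speed limits (rad/s): [2.57, 2.57, 3.14, 3.14, 3.14, 3.14].

### API

Orientations are given as [roll, pitch, yaw] about the fixed x, y, z axes, in that order (R = Rz(yaw) Ry(pitch) Rx(roll)).
In Python, from plant import get_obs, capture, close_job gives the robot as it stands. The module is installed in compiled form; this text tells all that it offers.
- The arm moves only by the shell command python3 -m handwheel 'ROWS'. ROWS is JSON, a list of rows, each a list of 3 entries, a list of its own where there are three numbers: the turn, a rotation vector about the tool's x, y, z in degrees, then the shift along the tool's x, y, z in m, then the opening, from 0 (shut) to 1 (fully open). A call has 1 to 12 rows; each row is the pose to reach, as a shift and turn from the pose commanded when the call began, along the tool's axes at that moment; what a row does not reach only later rows make up. A row lasts 1/10 s, in which the tool goes at most 50 mm and 8.59 degrees, less where a joint would pass 70% of its speed; a pose out of reach is approached as far as the arm can. A call with a gripper value outside its range is refused whole. The fingers move at their own pace and stop on an object; the grip force is fixed at half the most. Time passes only in rows, so rows that repeat a pose let the fingers close. It gives the time, the measured TCP pose, the force, the opening and the grip force at its end, in the units of the state.
- get_obs(): the state, without advancing time (a new reading comes with each control period).
- capture(name): name is "scene" or "top" or "wrist"; returns a dict with "image" (384x512x3 uint8, red, green, blue), "depth" (384x512 float32, mm along the optical axis (not along the pixel's ray), 0 where there is no reading), "fx", "fy", "cx", "cy" (pixels), "camera_from_world" (4x4, takes a point from world to camera coordinates). Camera axes: x right, y down, z forward; pixel columns grow to the right and rows downward; lengths in mm; the calibration is good to about 2 mm. A picture is of the moment at which its call begins.
- close_job(): hands the job in; it is judged then, once.
The state is a dict: "time": time; "joint_positions": joint angles; "dq": joint speeds; "tau": joint torques, N m; "tool_pos": TCP position; "tcp_rot": TCP orientation; "contact_force": force on the tool from outside, world axes, zero at the start; "moment": the same for the moment, N m; "grip_width": finger opening in mm; "finger_force": force on a finger pad.
Only numpy, scipy, OpenCV 4.12 (cv2) and the standard library are available. Lean on these libraries where they do the work, as an engineer would, in place of code of your own. Each camera call takes 0.05 s, during which the arm holds its last target. There are 200 camera calls.

## Working session

There is one attempt and no reset: what is moved stays moved. The work goes in short steps, Python scripts to look and compute and a shell command to move; the robot and the scene stay as the last step left them, time stands still between calls to the robot, and variables do not carry over. Pictures are saved under pics/ and viewed, at most 10 in all, crops included, and the job is handed in when it is done.

```bash
mkdir -p pics; cat > h.py <<'E'
import numpy as np, cv2
from plant import get_obs, capture
def world(c):
    d=c["depth"]; v,u=np.indices(d.shape)
    p=np.stack([(u-c["cx"])/c["fx"]*d,(v-c["cy"])/c["fy"]*d,d,np.ones_like(d)],-1)
    return (p@np.linalg.inv(c["camera_from_world"]).T)[...,:3]
def save(c,n): cv2.imwrite(f"pics/{n}.png",c["image"][...,::-1])
E
python3 - <<'E'
from h import *
print(get_obs())
for n in("scene","top"):
    c=capture(n); save(c,n+"0"); np.savez(n+"0.npz",**c); print(n,c["fx"],c["camera_from_world"].round(3).tolist())
E
```

```text
{'time': 0.0, 'joint_positions': array([ 1.07703114e+00,  3.42747190e-01,  1.52498300e+00,  2.69252136e-05,
        1.27540453e+00, -1.46012329e-01]), 'dq': array([-6.26218270e-05,  1.62062393e-03,  1.13697949e-03,  5.39424952e-04,
       -1.36058756e-04, -6.89218829e-04]), 'tau': array([-1.78647311e-03, -4.31251645e+01, -2.44211268e+01,  7.15040253e-02,
        5.62210358e-02, -1.47780415e-04]), 'tool_pos': array([178.70216137, 493.23308823, 226.04413882]), 'tcp_rot': array([-3.14007074e+00, -2.49834402e-04,  2.79383174e+00]), 'contact_force': array([0.93384209, 0.14073554, 0.39928215]), 'moment': array([-0.01647632, -0.03229159,  0.02567107]), 'finger_force': 0.0, 'grip_width': 91.73396298667507}
scene 348.0735099286461 [[0.455, 0.89, 0.018, -270.116], [0.495, -0.236, -0.836, -202.636], [-0.74, 0.389, -0.548, 1473.465], [0.0, 0.0, 0.0, 1.0]]
top 383.0214683024398 [[0.021, -1.0, -0.003, -17.379], [-0.988, -0.021, -0.153, 606.867], [0.153, 0.006, -0.988, 1100.02], [0.0, 0.0, 0.0, 1.0]]
```

View pics/top0.png

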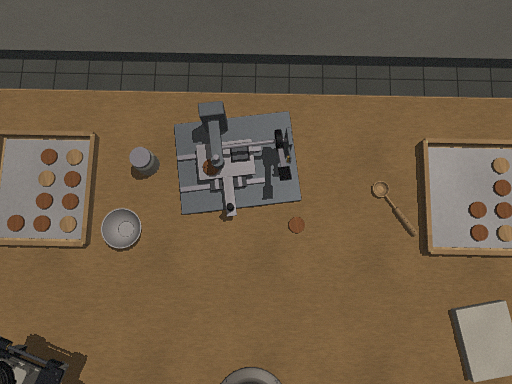

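View pics/scene0.png

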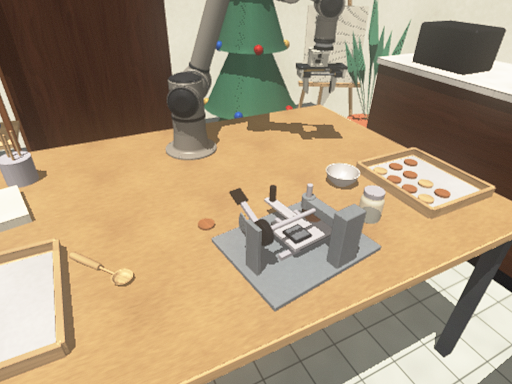

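The top view shows the base plate with corners at about (175,123), (290,113), (300,205) and (182,214). The handle is at (230,209), the ram top at (217,160) and the paddle at (285,173). In the scene view the paddle is raised to the left at (237,196).

```bash
cat >> h.py <<'E'
def top(n="top"):
    c=capture(n); return c,world(c)
def cast(c,u,v,z):
    T=np.linalg.inv(c["camera_from_world"]); r=T[:3,:3]@[(u-c["cx"])/c["fx"],(v-c["cy"])/c["fy"],1]; o=T[:3,3]
    return o+r*(z-o[2])/r[2]
E
python3 - <<'E'
from h import *
c=dict(np.load("top0.npz")); w=world(c)
ys,xs=np.indices(w.shape[:2]); roi=(xs>165)&(xs<310)&(ys>95)&(ys<225)
g=lambda a,b,r=roi:w[r&(w[...,2]>a)&(w[...,2]<b)]
im=c["image"].astype(int); hsv=cv2.cvtColor(c["image"],cv2.COLOR_RGB2HSV)
# plate by colour: grey unsaturated in roi
m=(roi&(hsv[...,1]<90)).astype(np.uint8); m=cv2.morphologyEx(m,cv2.MORPH_CLOSE,np.ones((9,9)))
P=g(9,21); r=cv2.minAreaRect(P[:,:2].astype(np.float32)); print("plate",len(P),np.median(P[:,2]),r,cv2.boxPoints(r).round(0).tolist())
for nm,a,b,R in[("ram",160,180,(xs>205)&(xs<228)&(ys>145)&(ys<175)),("column",163,176,(ys<135)&roi),("handle",95,115,(ys>195)&roi&(xs<245)),("paddle",150,180,(xs>270)&(ys>160)&roi),("bracket",147,160,(xs>270)&(ys<165)&roi)]:
    p=g(a,b,R); print(nm,len(p),p.mean(0).round(1) if len(p) else"", np.ptp(p,axis=0).round(0) if len(p) else "")
    rr=np.argwhere(R&(w[...,2]>a)&(w[...,2]<b)); print(rr.mean(0),rr.min(0),rr.max(0)) if len(rr) else 0
b=cv2.resize(c["image"][95:225,165:310],None,fx=5,fy=4.6,interpolation=cv2.INTER_CUBIC)[...,::-1]; b=cv2.resize(c["image"][95:225,165:310],None,fx=4.5,fy=4.5,interpolation=cv2.INTER_CUBIC)[...,::-1]
cv2.imwrite("pics/crop.png",b)
E
```

```text
plate 6483 14.599204595341234 ((679.77099609375, 55.650146484375), (363.51287841796875, 370.5372314453125), 7.97358512878418) [[474.0, 214.0], [525.0, -153.0], [885.0, -103.0], [834.0, 264.0]]
ram 32 [687.4 107.3 170.4] [16. 14. 14.]
[157.15625 215.625  ] [154 213] [160 218]
column 355 [825.3 126.6 169.2] [47. 70. 11.]
[108.65633803 210.56901408] [101 198] [117 223]
handle 40 [562.9  70.3 106.4] [18. 20. 11.]
[206.  229.5] [203 226] [209 233]
paddle 190 [651.8 -79.  167. ] [57. 35. 28.]
[171.74736842 284.20526316] [161 278] [180 291]
bracket 188 [738.1 -79.  152.3] [104.  44.  13.]
[142.39361702 284.15425532] [128 276] [164 292]
```

View pics/crop.png

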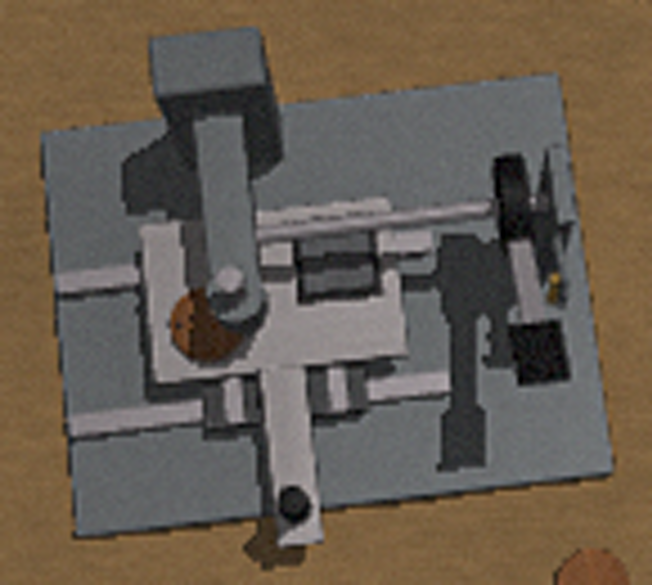

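The crop shows the ornament partly under the ram at (205,325), the pad at (338,265), the handle top at (293,503) and the paddle centre at (540,352). Next I'll get the press yaw from the plate outline and cross-check it with other features.

```bash
python3 - <<'E'
from h import *
c=dict(np.load("top0.npz")); w=world(c); s=4.5
K=[(45,135),(556,75),(610,470),(78,537)]
hsv=cv2.cvtColor(c["image"],cv2.COLOR_RGB2HSV)
m=np.zeros(w.shape[:2],np.uint8); m[95:225,165:310]=1
m&=((hsv[...,0]>60)|(hsv[...,1]<60)|(w[...,2]>9)).astype(np.uint8)
m&=(w[...,2]<21)*np.uint8(1)
m&=(w[...,2]>9)*np.uint8(1)
m=cv2.morphologyEx(m,cv2.MORPH_OPEN,np.ones((3,3)))
n,l,st,_=cv2.connectedComponentsWithStats(m); i=1+np.argmax(st[1:,4]); 
P=w[(l==i)]; r=cv2.minAreaRect(P[:,:2].astype(np.float32)); print(r, st[i])
Q=np.array([cast(c,165+u/s,95+v/s,15)[:2] for u,v in K]); print(Q.round(0))
d=lambda a,b:Q[b]-Q[a]
print("sizes",[np.linalg.norm(d(a,(a+1)%4)).round(0) for a in range(4)])
ang=[np.arctan2(*(-d(1,0))[::-1])+np.pi/2,np.arctan2(*(d(3,0))[::-1]),np.arctan2(*(d(2,1))[::-1]),np.arctan2(*(-d(2,3))[::-1])+np.pi/2]
ang=[(a+np.pi/2)%np.pi-np.pi/2 for a in ang]; print("yaws",np.round(ang,3)); y=np.mean(ang)
R=np.array([[np.cos(y),-np.sin(y)],[np.sin(y),np.cos(y)]])
print("origin from plate centre",Q.mean(0)-R@[20,-50])
ram=cast(c,165+229/s,95+277/s,172)[:2]; print("ram",ram)
hd=cast(c,165+294/s,95+500/s,107)[:2]; print("handle",hd)
pd=cast(c,165+540/s,95+352/s,168)[:2]; print("paddle",pd)
o=(ram+Q.mean(0)-R@[20,-50])/2
L=lambda p:(R.T@(p-o)).round(1)
print("yaw",y,"o",o,"handle loc",L(hd),"paddle loc",L(pd),"exp paddle",40-115*np.cos(.4)+4*np.sin(.4))
h=L(hd); print("pad",h+[165,-45],"orn",h+[130,45])
pc=cast(c,165+337/s,95+265/s,66)[:2];print("pad direct",L(pc))
E
```

```text
((677.0621948242188, -29.4842529296875), (189.51075744628906, 202.58111572265625), 8.010515213012695) [ 234  144   67   64 2407]
[[ 829.  258.]
 [ 880. -101.]
 [ 599. -140.]
 [ 545.  220.]]
sizes [np.float64(363.0), np.float64(284.0), np.float64(365.0), np.float64(286.0)]
yaws [0.143 0.132 0.139 0.147]
origin from plate centre [686.58303985 106.02876529]
ram [688.70777987 106.46320431]
handle [562.51551419  67.86803895]
paddle [647.44965748 -81.16807534]
yaw 0.14025865770760682 o [687.64540986 106.2459848 ] handle loc [-129.3  -20.5] paddle loc [ -66. -180.] exp paddle -64.36434094109718
pad [ 35.7 -65.5] orn [ 0.7 24.5]
pad direct [ 29.2 -63.6]
```

Sizes agree with the given ones (plate 364 x 285, paddle x -66 against -64 expected). The press is at (687.6, 106.2) with yaw 0.140, and the handle is at local (-129,-20.5), so its targets are pad (-165,45) and ornament (-130,-45).

```bash
cat > go.py <<'E'
import sys
from h import *
from scipy.spatial.transform import Rotation as Ro
O=np.array([687.6,106.2]);Y=.140
Rz=np.array([[np.cos(Y),-np.sin(Y)],[np.sin(Y),np.cos(Y)]])
def rel(x,y,z,yaw=np.pi+Y,roll=np.pi,pitch=0):  # press-frame target -> turn deg, shift m in tool axes
    s=get_obs(); A=Ro.from_euler("xyz",s["tcp_rot"]); B=Ro.from_euler("xyz",[roll,pitch,yaw])
    p=np.r_[O+Rz@[x,y],z]; print("turn",np.degrees((A.inv()*B).as_rotvec()).round(2),"shift",(A.inv().apply(p-s["tool_pos"])/1e3).round(4))
def where():
    s=get_obs(); p=s["tool_pos"]; print("t",round(s["time"],2),"local",(Rz.T@(p[:2]-O)).round(1),p[2].round(1),"rot",s["tcp_rot"].round(3),"F",s["contact_force"].round(1),"grip",round(s["grip_width"],1),round(s["finger_force"],1),"q",s["joint_positions"].round(2))
if __name__=="__main__":
    where()
    if len(sys.argv)>1: rel(*map(float,sys.argv[1:]))
E
python3 go.py -129.3 -20.5 200
```

```text
t 0.1 local [-449.9  454.3] 226.1 rot [-3.14  -0.     2.794] F [ 0.2  0.  -0.4] grip 91.8 0.0 q [ 1.08  0.34  1.52 -0.    1.28 -0.15]
turn [ -0.07  -0.03 -27.95] shift [-0.5057 -0.2691  0.0264]
```

```bash
python3 -m handwheel '[[[0,0,-7],[-0.042,-0.022,0.002],1],[[0,0,-14],[-0.084,-0.045,0.004],1],[[0,0,-21],[-0.126,-0.067,0.006],1],[[0,0,-28],[-0.168,-0.090,0.008],1],[[0,0,-28],[-0.210,-0.112,0.010],1],[[0,0,-28],[-0.252,-0.134,0.012],1],[[0,0,-28],[-0.294,-0.157,0.015],1],[[0,0,-28],[-0.336,-0.179,0.018],1],[[0,0,-28],[-0.378,-0.201,0.020],1],[[0,0,-28],[-0.420,-0.224,0.022],1],[[0,0,-28],[-0.464,-0.247,0.024],1],[[0,0,-28],[-0.506,-0.269,0.026],1]]'
python3 -m handwheel '[[[0,0,0],[0,0,0],1],[[0,0,0],[0,0,0],1],[[0,0,0],[0,0,0],1],[[0,0,0],[0,0,0],1]]'; python3 go.py -129.3 -20.5 80
python3 - <<'E'
from h import *
c=capture("wrist"); save(c,"w1"); w=world(c)
m=(w[...,2]>98)&(w[...,2]<115)&(c["image"].max(-1)<70)
print(m.sum(),w[m].mean(0),w[m].min(0),w[m].max(0))
E
```

```text
time: 1.3
tool_pos: [563.9, 66.3, 200.3]
tcp_rot: [3.141, -0.001, -3.001]
contact_force: [0.7, 0.1, -0.1]
grip_width: 91.8
finger_force: 0.0
time: 1.7
tool_pos: [562.2, 69.4, 200.9]
tcp_rot: [3.141, -0.0, -2.999]
contact_force: [-0.2, 0.2, 0.1]
grip_width: 91.7
finger_force: 0.0
t 1.7 local [-129.3  -18.9] 200.9 rot [ 3.141 -0.    -2.999] F [-0.2  0.2  0.1] grip 91.7 0.0 q [-0.01  0.44  1.45  0.    1.25 -1.73]
turn [ 0.01 -0.01  0.15] shift [-0.     -0.0016  0.1209]
475 [601.23370016  84.13055526 106.86091081] [554.64178291  63.67503811  98.19059271] [680.04932778 121.92193494 114.86524459]
```

View pics/w1.png

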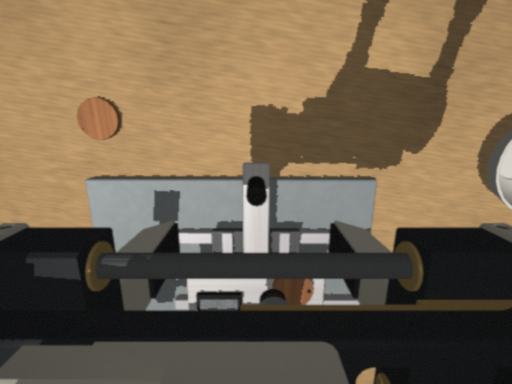

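The wrist view shows the handle at (256,190), on the finger centre line. I'll descend around it and grip.

```bash
python3 -m handwheel '[[[0,0,0],[0,-0.001,0.04],1],[[0,0,0],[0,-0.001,0.08],1],[[0,0,0],[0,-0.001,0.11],1],[[0,0,0],[0,-0.001,0.128],1],[[0,0,0],[0,-0.001,0.128],0.3],[[0,0,0],[0,-0.001,0.128],0],[[0,0,0],[0,-0.001,0.128],0],[[0,0,0],[0,-0.001,0.128],0],[[0,0,0],[0,-0.001,0.128],0],[[0,0,0],[0,-0.001,0.128],0],[[0,0,0],[0,-0.001,0.128],0],[[0,0,0],[0,-0.001,0.128],0]]'; python3 go.py -165 45 72
```

```text
time: 2.95
tool_pos: [563.1, 67.2, 72.8]
tcp_rot: [3.142, 0.0, -3.001]
contact_force: [-0.3, 0.7, -1.3]
grip_width: 32.5
finger_force: 0.0
t 2.95 local [-128.7  -21.2] 72.8 rot [ 3.142  0.    -3.001] F [-0.3  0.7 -1.3] grip 32.5 0.0 q [-0.02  0.58  1.6   0.    0.96 -1.73]
turn [0.   0.01 0.05] shift [0.0362 0.0662 0.0008]
```

Still closing; finish the grip, then slide slowly.

```bash
python3 -m handwheel '[[[0,0,0],[0,0,0],0],[[0,0,0],[0,0,0],0],[[0,0,0],[0,0,0],0],[[0,0,0],[0,0,0],0],[[0,0,0],[0,0,0],0],[[0,0,0],[0,0,0],0]]'; python3 go.py -165 45 72
```

```text
time: 3.55
tool_pos: [563.1, 67.3, 72.7]
tcp_rot: [3.141, 0.0, -3.001]
contact_force: [-1.7, 2.2, 0.5]
grip_width: 19.0
finger_force: 30.0
t 3.55 local [-128.7  -21.1] 72.7 rot [ 3.141  0.    -3.001] F [-1.7  2.2  0.5] grip 19.0 30.0 q [-0.02  0.58  1.6   0.    0.96 -1.73]
turn [0.01 0.   0.05] shift [0.0362 0.0662 0.0007]
```

```bash
python3 -m handwheel '[[[0,0,0],[0.004,0.007,0],0],[[0,0,0],[0.008,0.014,0],0],[[0,0,0],[0.012,0.021,0],0],[[0,0,0],[0.016,0.028,0],0],[[0,0,0],[0.020,0.035,0],0],[[0,0,0],[0.024,0.042,0],0],[[0,0,0],[0.028,0.050,0],0],[[0,0,0],[0.032,0.058,0],0],[[0,0,0],[0.035,0.064,0],0],[[0,0,0],[0.036,0.066,0],0],[[0,0,0],[0.036,0.066,0],0],[[0,0,0],[0.036,0.066,0],0]]'; python3 go.py -165 45 72
python3 - <<'E'
from h import *
c=capture("top"); save(c,"t2"); np.savez("t2.npz",**c)
s=capture("scene"); np.savez("s2.npz",**s)
a=cv2.resize(c["image"][95:225,165:310],None,fx=4.4,fy=4.4,interpolation=cv2.INTER_CUBIC)[...,::-1]; cv2.imwrite("pics/t2c.png",a)
b=cv2.resize(s["image"][170:300,200:390],None,fx=4.2,fy=4.2,interpolation=cv2.INTER_CUBIC)[...,::-1]; cv2.imwrite("pics/s2c.png",b)
E
```

```text
time: 4.75
tool_pos: [517.6, 128.0, 72.7]
tcp_rot: [3.141, -0.001, -3.001]
contact_force: [-1.6, 2.0, 0.8]
grip_width: 19.5
finger_force: 30.0
t 4.75 local [-165.3   45.3] 72.7 rot [ 3.141e+00 -1.000e-03 -3.001e+00] F [-1.6  2.   0.8] grip 19.5 30.0 q [ 0.1   0.53  1.7   0.    0.91 -1.61]
turn [ 0.05 -0.07  0.05] shift [-0.0003 -0.0003  0.0007]
```

View pics/t2c.png

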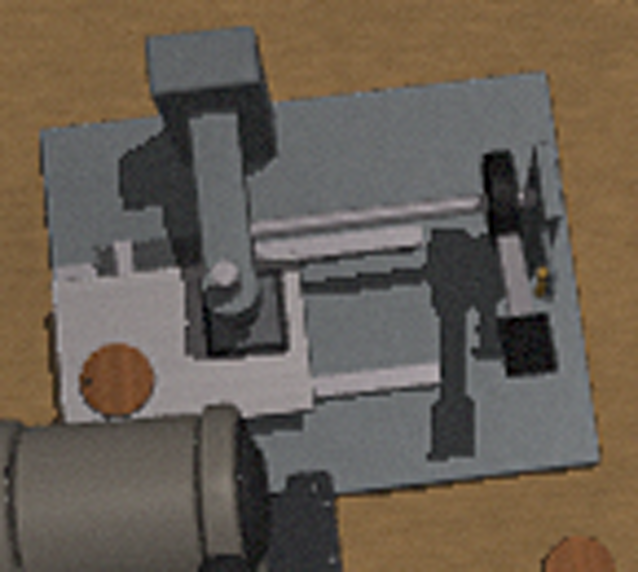

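View pics/s2c.png

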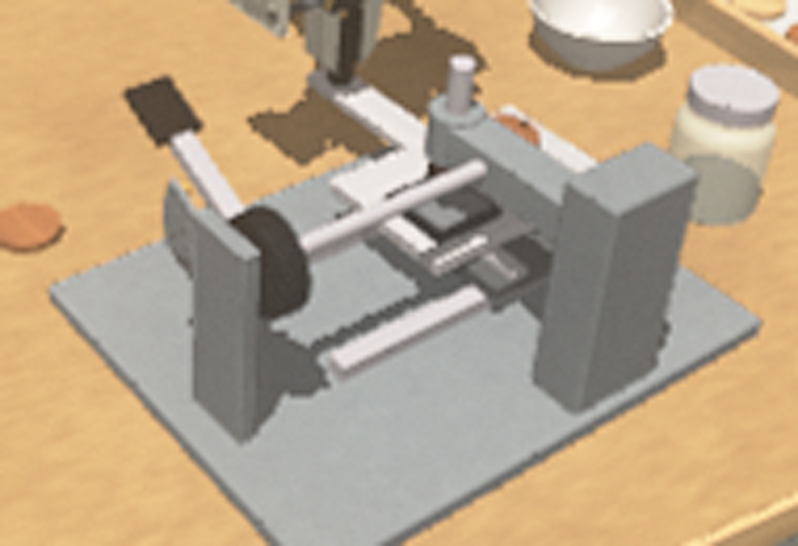

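The carrier moved: the pad (crop 245,310) now sits under the stamp, and the ornament is fully visible at (117,379). I'll measure the ornament for a consistency check.

```bash
python3 - <<'E'
from h import *; from go import O,Rz
c=dict(np.load("t2.npz")); L=lambda p:(Rz.T@(p[:2]-O)).round(1)
h=cv2.cvtColor(c["image"],cv2.COLOR_RGB2HSV); 
m=np.zeros(h.shape[:2],np.uint8); m[170:192,180:203]=1; m&=(h[...,1]>90)*np.uint8(1)
cn=max(cv2.findContours(m,0,2)[0],key=cv2.contourArea); e=cv2.fitEllipse(cn); print(e)
print("orn",L(cast(c,*e[0],66)),"expect -35.3 90.3")
P=lambda u,v,z:L(cast(c,165+u/4.4,95+v/4.4,z))
print("pad left-bottom, right-bottom",P(206,355,66),P(286,350,66),"expect x -28 y +-28")
w=world(c); x=cv2.cvtColor(c["image"],6)
m=((w[...,2]>163)&(w[...,2]<180)); m[:,:205]=0;m[:,228:]=0;m[:148]=0;m[175:]=0
v,u=np.argwhere(m).mean(0); print("ram",L(cast(c,u,v,171)))
# column top corners: (148,37),(255,28),(268,80),(160,95) crop
print([P(*k,170) for k in[(148,37),(253,28),(268,78),(160,95)]],"expect x120..160 y+-35")
print([P(*k,15) for k in[(42,130),(545,73),(600,463)]])
E
python3 go.py -165 45 180
```

```text
((190.9740753173828, 180.79592895507812), (15.304803848266602, 15.871635437011719), 68.70220184326172)
orn [-35.   89.4] expect -35.3 90.3
pad left-bottom, right-bottom [-26.9  26.5] [-29.9 -27.4] expect x -28 y +-28
ram [0.1 1. ]
[array([158. ,  32.3]), array([156., -34.]), array([122.1, -39.9]), array([119.1,  28.5])] expect x120..160 y+-35
[array([162.7, 132.1]), array([ 162.1, -233.2]), array([-124.9, -233.9])]
t 4.85 local [-165.4   45.1] 72.7 rot [ 3.141e+00 -1.000e-03 -3.001e+00] F [-1.8  1.3  1.5] grip 19.5 30.0 q [ 0.1   0.53  1.7   0.    0.91 -1.61]
turn [ 0.04 -0.08  0.04] shift [-0.0002  0.     -0.1073]
```

Everything agrees within about 1-2 mm. I'll release, lift, close the fingers and go above the paddle.

```bash
python3 -m handwheel '[[[0,0,0],[0,0,0],0.5],[[0,0,0],[0,0,0],0.5],[[0,0,0],[0,0,0],0.5],[[0,0,0],[0,0,0],0.5],[[0,0,0],[0,0,-0.03],0.5],[[0,0,0],[0,0,-0.07],0.5],[[0,0,0],[0,0,-0.11],0.5],[[0,0,0],[0,0,-0.14],0.5]]'
python3 -m handwheel '[[[0,0,0],[-0.015,-0.038,0],0],[[0,0,0],[-0.030,-0.076,0],0],[[0,0,0],[-0.045,-0.113,0],0],[[0,0,0],[-0.060,-0.150,0],0],[[0,0,0],[-0.075,-0.188,0],0],[[0,0,0],[-0.090,-0.225,0],0],[[0,0,0],[-0.090,-0.225,0],0],[[0,0,0],[-0.090,-0.225,0],0],[[0,0,0],[-0.090,-0.225,0],0]]'; python3 go.py -75 -180 172
```

```text
time: 5.65
tool_pos: [518.6, 127.5, 215.3]
tcp_rot: [-3.141, 0.002, -3.001]
contact_force: [0.0, 0.1, -0.1]
grip_width: 45.7
finger_force: 0.0
time: 6.55
tool_pos: [638.4, -81.7, 212.6]
tcp_rot: [3.141, -0.001, -3.0]
contact_force: [0.1, 0.4, 0.7]
grip_width: 0.9
finger_force: 0.0
t 6.55 local [ -74.9 -179.2] 212.6 rot [ 3.141e+00 -1.000e-03 -3.000e+00] F [0.1 0.4 0.7] grip 0.9 0.0 q [-0.25  0.57  1.19  0.    1.38 -1.96]
turn [ 0.04 -0.03  0.08] shift [ 0.     -0.0008  0.0406]
```

```bash
python3 -m handwheel '[[[0,0,0],[0,-0.001,0.02],0],[[0,0,0],[0,-0.001,0.035],0],[[0,0,0],[0,-0.001,0.045],0],[[0,0,0],[0,-0.001,0.055],0],[[0,0,0],[0,-0.001,0.064],0],[[0,0,0],[0,-0.001,0.072],0],[[0,0,0],[0,-0.001,0.080],0],[[0,0,0],[0,-0.001,0.088],0],[[0,0,0],[0,-0.001,0.095],0],[[0,0,0],[0,-0.001,0.102],0],[[0,0,0],[0,-0.001,0.102],0]]'; python3 -m handwheel '[[[0,0,0],[0,0,0.004],0],[[0,0,0],[0,0,0.007],0],[[0,0,0],[0,0,0.007],0]]';python3 go.py
```

```text
time: 7.65
tool_pos: [638.6, -82.6, 111.8]
tcp_rot: [-3.141, 0.0, -2.999]
contact_force: [-3.7, -0.1, 7.8]
grip_width: 0.4
finger_force: 3.9
time: 7.95
tool_pos: [639.3, -82.5, 105.1]
tcp_rot: [-3.141, 0.002, -2.999]
contact_force: [-1.9, -0.2, 6.1]
grip_width: 0.3
finger_force: 3.3
t 7.95 local [ -74.2 -180.1] 105.1 rot [-3.141e+00  2.000e-03 -2.999e+00] F [-1.9 -0.2  6.1] grip 0.3 3.3 q [-0.25  0.66  1.33  0.    1.15 -1.96]
```

```bash
python3 -m handwheel '[[[0,0,0],[0,0,0.002],0],[[0,0,0],[0,0,0.002],0],[[0,0,0],[0,0,0.002],0]]'; python3 - <<'E'
from h import *; from go import O,Rz
for n in("top","scene"):
    c=capture(n); w=world(c); save(c,n+"3"); l=(w[...,:2]-O)@Rz
    m=(np.hypot(l[...,0],l[...,1])<9)&(w[...,2]>138); print(n,m.sum(),np.percentile(w[m][:,2],[50,90,98]) if m.any() else"")
b=cv2.resize(c["image"][170:300,200:390],None,fx=4.2,fy=4.2,interpolation=cv2.INTER_CUBIC)[...,::-1]; cv2.imwrite("pics/s3c.png",b)
E
```

```text
time: 8.25
tool_pos: [639.5, -82.5, 103.7]
tcp_rot: [-3.141, 0.002, -2.999]
contact_force: [-1.5, 0.0, 8.8]
grip_width: 0.1
finger_force: 4.1
top 34 [153.06199039 155.42631493 156.28034634]
scene 21 [151.5495549  153.96142572 154.77980187]
```

View pics/s3c.png

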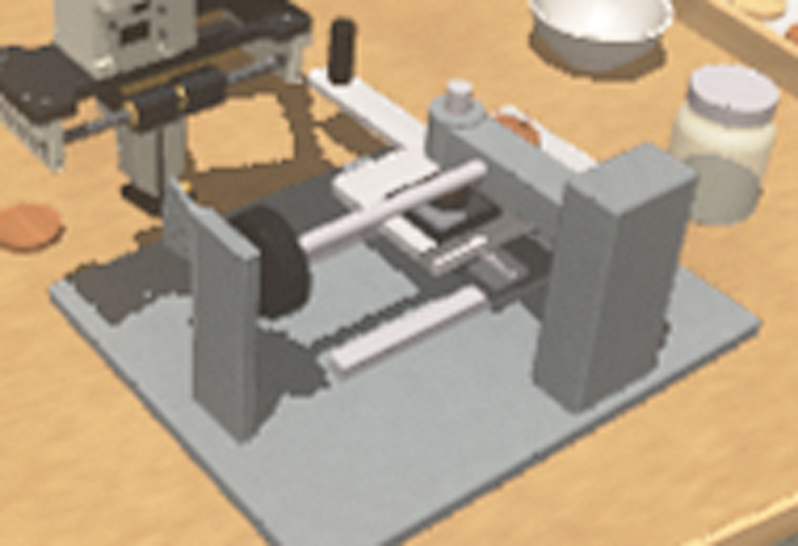

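The ram top is at about 154 mm (18 mm down) with 8.8 N, which is the third notch, and the stamp is on the pad. I'll lift off and return to the handle.

```bash
python3 -m handwheel '[[[0,0,0],[0,0,0],0],[[0,0,0],[0,0,-0.02],0],[[0,0,0],[0,0,-0.045],0],[[0,0,0],[0,0,-0.07],0],[[0,0,0],[0,0,-0.095],0],[[0,0,0],[0,0,-0.11],0],[[0,0,0],[0,0,-0.11],0],[[0,0,0],[0,0,-0.11],0]]'; python3 - <<'E'
from h import *; from go import O,Rz
for n in("top","scene"):
    c=capture(n); w=world(c); l=(w[...,:2]-O)@Rz
    m=(np.hypot(l[...,0],l[...,1])<9)&(w[...,2]>138); print(n,m.sum(),np.percentile(w[m][:,2],[50,90,98]))
    m=(np.hypot(l[...,0]+165,l[...,1]-45)<16)&(w[...,2]>100)&(w[...,2]<112); print("handle",m.sum(),l[m].mean(0) if m.any() else "")
E
python3 go.py -165 45 200
```

```text
time: 9.15
tool_pos: [638.7, -82.7, 211.4]
tcp_rot: [3.141, -0.0, -3.0]
contact_force: [-0.3, -1.2, -1.0]
grip_width: 0.5
finger_force: 0.0
top 44 [170.09134369 173.17562879 174.24723474]
handle 39 [-164.97837422   43.71106859]
scene 36 [161.39800661 171.12504687 171.93371569]
handle 23 [-157.81849691   44.58393952]
t 9.25 local [ -75.2 -180.4] 210.2 rot [ 3.141e+00 -2.000e-03 -3.000e+00] F [0.1 0.5 0.2] grip 0.4 0.0 q [-0.25  0.58  1.19  0.    1.38 -1.96]
turn [ 0.06 -0.13  0.08] shift [0.0894 0.2255 0.0107]
```

The ram is back at 172 mm. Now I'll return to the handle.

```bash
python3 -m handwheel '[[[0,0,0],[0.015,0.038,0],0.5],[[0,0,0],[0.030,0.076,0],0.5],[[0,0,0],[0.045,0.113,0],0.5],[[0,0,0],[0.060,0.150,0],0.5],[[0,0,0],[0.075,0.188,0],0.5],[[0,0,0],[0.090,0.225,0],0.5],[[0,0,0],[0.090,0.225,0],0.5],[[0,0,0],[0.090,0.225,0],0.5],[[0,0,0],[0.090,0.225,0.04],0.5],[[0,0,0],[0.090,0.225,0.08],0.5],[[0,0,0],[0.090,0.225,0.12],0.5],[[0,0,0],[0.090,0.225,0.139],0.5]]'
python3 -m handwheel '[[[0,0,0],[0,0,0],0.5],[[0,0,0],[0,0,0],0],[[0,0,0],[0,0,0],0],[[0,0,0],[0,0,0],0],[[0,0,0],[0,0,0],0],[[0,0,0],[0,0,0],0],[[0,0,0],[0,0,0],0],[[0,0,0],[0,0,0],0]]'
python3 go.py -130 -45 72
```

```text
time: 10.45
tool_pos: [516.9, 124.9, 68.7]
tcp_rot: [3.142, -0.006, -3.002]
contact_force: [0.0, 0.1, -0.0]
grip_width: 45.6
finger_force: 0.0
time: 11.25
tool_pos: [519.0, 126.7, 73.8]
tcp_rot: [-3.142, 0.002, -3.001]
contact_force: [-0.3, -0.2, 7.1]
grip_width: 19.3
finger_force: 30.0
t 11.25 local [-164.1   43.8] 73.8 rot [-3.142e+00  2.000e-03 -3.001e+00] F [-0.3 -0.2  7.1] grip 19.3 30.0 q [ 0.1   0.53  1.7   0.    0.91 -1.62]
turn [-0.    0.13  0.06] shift [-0.034  -0.0888  0.0018]
```

```bash
python3 -m handwheel '[[[0,0,0],[-0.003,-0.008,0],0],[[0,0,0],[-0.006,-0.016,0],0],[[0,0,0],[-0.010,-0.025,0],0],[[0,0,0],[-0.014,-0.034,0],0],[[0,0,0],[-0.018,-0.044,0],0],[[0,0,0],[-0.022,-0.054,0],0],[[0,0,0],[-0.026,-0.064,0],0],[[0,0,0],[-0.030,-0.074,0],0],[[0,0,0],[-0.033,-0.082,0],0],[[0,0,0],[-0.035,-0.088,0],0],[[0,0,0],[-0.035,-0.089,0],0],[[0,0,0],[-0.035,-0.089,0],0]]'
python3 go.py -130 -45 72
python3 - <<'E'
from h import *
c=capture("top"); np.savez("t4.npz",**c)
a=cv2.resize(c["image"][95:225,165:310],None,fx=4.4,fy=4.4,interpolation=cv2.INTER_CUBIC)[...,::-1]; cv2.imwrite("pics/t4c.png",a)
E
```

```text
time: 12.45
tool_pos: [566.2, 43.1, 73.8]
tcp_rot: [-3.141, 0.002, -3.001]
contact_force: [-0.5, -0.6, 5.9]
grip_width: 19.8
finger_force: 30.0
t 12.45 local [-129.   -45.6] 73.8 rot [-3.141e+00  2.000e-03 -3.001e+00] F [-0.5 -0.6  5.9] grip 19.8 30.0 q [-0.06  0.58  1.6  -0.    0.96 -1.77]
turn [-0.03  0.12  0.04] shift [0.001  0.0006 0.0018]
```

View pics/t4c.png

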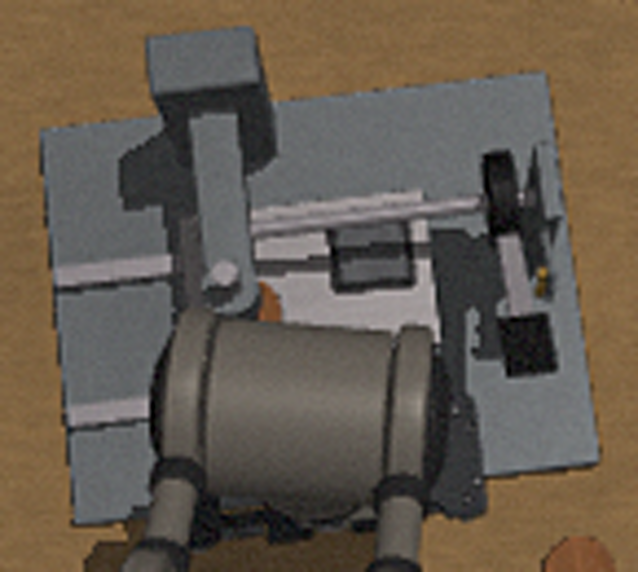

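The ornament is at least mostly under the stamp (edge visible at crop 268,300), the pad is at (372,255), and the arm hides the rest. I'll release, move above the paddle and measure again.

```bash
python3 -m handwheel '[[[0,0,0],[0,0,0],0.4],[[0,0,0],[0,0,0],0.4],[[0,0,0],[0,0,0],0.4],[[0,0,0],[0,0,0],0.4],[[0,0,0],[0,0,-0.03],0.4],[[0,0,0],[0,0,-0.07],0.4],[[0,0,0],[0,0,-0.11],0.4],[[0,0,0],[0,0,-0.138],0.4]]'
python3 -m handwheel '[[[0,0,0],[-0.018,-0.045,0],0],[[0,0,0],[-0.036,-0.09,0],0],[[0,0,0],[-0.054,-0.135,0],0],[[0,0,0],[-0.054,-0.135,0],0],[[0,0,0],[-0.054,-0.135,0],0],[[0,0,0],[-0.054,-0.135,0],0],[[0,0,0],[-0.054,-0.135,0],0]]'
python3 go.py -75 -180 172
python3 - <<'E'
from h import *; from go import O,Rz
c=capture("top"); np.savez("t5.npz",**c)
w=world(c); l=(w[...,:2]-O)@Rz; L=lambda p:(Rz.T@(p[:2]-O)).round(1)
m=(np.hypot(l[...,0]+130,l[...,1]+45)<18)&(w[...,2]>98)&(w[...,2]<115)
v,u=np.argwhere(m).mean(0); print("handle",m.sum(),L(cast(c,u,v,107)),"exp -130 -45")
P=lambda u,v,z:L(cast(c,165+u/4.4,95+v/4.4,z))
print("pad near corners",P(333,290,66),P(412,284,66),"exp (7,-62),(7,-118)")
h=cv2.cvtColor(c["image"],cv2.COLOR_RGB2HSV); m=((h[...,1]>110)&(h[...,2]>50))
vv,uu=np.argwhere(m&(np.hypot(l[...,0],l[...,1])<45)&(w[...,2]>50)&(w[...,2]<80)).T
q=np.array([L(cast(c,a,b,66)) for a,b in zip(uu,vv)]); print("orn",len(q),q.min(0),q.max(0),"radii",np.sort(np.hypot(*q.T))[-6:])
a=cv2.resize(c["image"][95:225,165:310],None,fx=4.4,fy=4.4,interpolation=cv2.INTER_CUBIC)[...,::-1]; cv2.imwrite("pics/t5c.png",a)
E
```

```text
time: 13.3
tool_pos: [566.0, 43.4, 213.4]
tcp_rot: [-3.141, 0.003, -3.001]
contact_force: [0.7, -0.4, -0.7]
grip_width: 36.9
finger_force: 0.0
time: 14.0
tool_pos: [637.5, -81.4, 211.0]
tcp_rot: [3.141, 0.0, -2.999]
contact_force: [0.4, 1.0, -0.2]
grip_width: 0.3
finger_force: 0.0
t 14.0 local [ -75.8 -178.8] 211.0 rot [ 3.141  0.    -2.999] F [ 0.4  1.  -0.2] grip 0.3 0.0 q [-0.25  0.57  1.19  0.    1.38 -1.96]
turn [0.02 0.   0.14] shift [-0.0008 -0.0012  0.039 ]
handle 38 [-130.3  -47. ] exp -130 -45
pad near corners [  7.6 -63.5] [   5.4 -117.2] exp (7,-62),(7,-118)
orn 89 [-22.8 -24.9] [19.3 20.7] radii [24.5367072  24.54587542 24.60325182 24.83867951 25.04595776 25.06012769]
```

View pics/t5c.png

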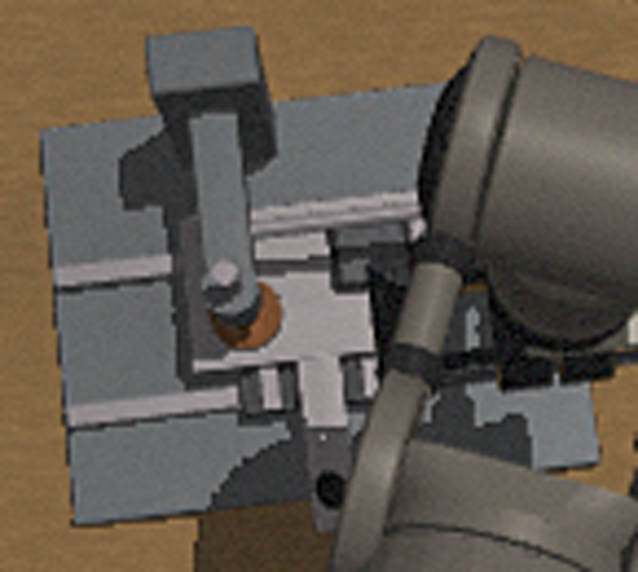

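The handle and ornament agree with the target to about 2 mm. I'll do one quick circle fit against the ram before pressing.

```bash
python3 - <<'E'
from h import *; from go import O,Rz
from scipy.optimize import least_squares
c=dict(np.load("t5.npz")); w=world(c); l=(w[...,:2]-O)@Rz; L=lambda p:(Rz.T@(p[:2]-O))
h=cv2.cvtColor(c["image"],cv2.COLOR_RGB2HSV)
m=((h[...,1]>110)&(h[...,2]>40)&(np.hypot(l[...,0],l[...,1])<45)&(w[...,2]>50)&(w[...,2]<80)).astype(np.uint8)
cn=max(cv2.findContours(m,0,1)[0],key=cv2.contourArea)[:,0]
q=np.array([L(cast(c,a,b,66)) for a,b in cn]); q=q[(np.hypot(*q.T)>21)]
s=least_squares(lambda p:np.hypot(*(q-p).T)-24,[0,0],loss="soft_l1"); print(len(q),"orn",s.x.round(1),np.abs(s.fun).max().round(1))
for f in("top0","t2","t5"):
    c=dict(np.load(f+".npz"));w=world(c);l=(w[...,:2]-O)@Rz
    # steel ram top bright blob
    g=cv2.cvtColor(c["image"],cv2.COLOR_RGB2GRAY); sub=(np.hypot(l[...,0],l[...,1])<13)&(w[...,2]>160)
    v,u=np.argwhere(sub).mean(0); t=(np.hypot(l[...,0],l[...,1])<13)&(w[...,2]>167); v2,u2=np.argwhere(t).mean(0)
    print(f,sub.sum(),t.sum(),"ram",L(cast(c,u,v,170)).round(1),L(cast(c,u2,v2,172)).round(1))
E
```

```text
26 orn [ 0.9 -0.5] 3.6
top0 32 29 ram [0.1 1.1] [0.3 1.2]
t2 32 28 ram [0.1 1.1] [0.6 1.2]
t5 32 28 ram [0.1 1.1] [0.6 1.2]
```

The ornament is about 2 mm from the ram axis, within the 5 mm tolerance. Now I'll press.

```bash
python3 -m handwheel '[[[0,0,0],[0,-0.001,0.02],0],[[0,0,0],[0,-0.001,0.035],0],[[0,0,0],[0,-0.001,0.045],0],[[0,0,0],[0,-0.001,0.055],0],[[0,0,0],[0,-0.001,0.064],0],[[0,0,0],[0,-0.001,0.072],0],[[0,0,0],[0,-0.001,0.080],0],[[0,0,0],[0,-0.001,0.088],0],[[0,0,0],[0,-0.001,0.095],0],[[0,0,0],[0,-0.001,0.101],0],[[0,0,0],[0,-0.001,0.105],0],[[0,0,0],[0,-0.001,0.105],0]]'; python3 -m handwheel '[[[0,0,0],[0,0,0.002],0],[[0,0,0],[0,0,0.002],0],[[0,0,0],[0,0,0.002],0],[[0,0,0],[0,0,0.002],0]]';python3 go.py
```

```text
time: 15.25
tool_pos: [638.2, -83.1, 106.6]
tcp_rot: [-3.141, 0.001, -3.0]
contact_force: [-2.4, -0.8, 5.0]
grip_width: 0.4
finger_force: 2.7
time: 15.65
tool_pos: [638.4, -83.1, 105.2]
tcp_rot: [-3.141, 0.002, -3.0]
contact_force: [-1.8, 0.3, 5.8]
grip_width: 0.5
finger_force: 3.2
t 15.65 local [ -75.1 -180.6] 105.2 rot [-3.141e+00  2.000e-03 -3.000e+00] F [-1.8  0.3  5.8] grip 0.5 3.2 q [-0.25  0.66  1.33  0.    1.15 -1.96]
```

```bash
python3 -m handwheel '[[[0,0,0],[0,0,0.002],0],[[0,0,0],[0,0,0.002],0],[[0,0,0],[0,0,0.002],0],[[0,0,0],[0,0,0.002],0],[[0,0,0],[0,0,0.002],0]]';python3 - <<'E'
from h import *; from go import O,Rz
for n in("top","scene"):
    c=capture(n); w=world(c); l=(w[...,:2]-O)@Rz
    m=(np.hypot(l[...,0],l[...,1])<9)&(w[...,2]>138); print(n,m.sum(),np.percentile(w[m][:,2],[50,90,98]))
E
python3 go.py
```

```text
time: 16.15
tool_pos: [638.7, -83.1, 103.5]
tcp_rot: [-3.141, 0.002, -3.0]
contact_force: [-2.1, 0.0, 7.8]
grip_width: 0.2
finger_force: 4.0
top 33 [152.54005548 157.0876613  157.92559276]
scene 23 [150.35587601 153.63575164 153.91746408]
t 16.25 local [ -74.9 -180.6] 103.5 rot [-3.141e+00  2.000e-03 -3.000e+00] F [-1.9  0.2  8.2] grip 0.6 4.0 q [-0.25  0.67  1.33  0.    1.14 -1.96]
```

The push is steady at about 8 N with the dial at the third notch and the ram down 18 mm, as in the first press.

```bash
python3 -c "from plant import close_job; print(close_job())"
```

```text
the job is handed in; nothing more can be done
None
```

I inked the stamp on the pad, let the dial spring back, centred the ornament to about 2 mm and handed the job in at about 16 s, with the paddle held at the third notch with about 8 N; no verdict came back.

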